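# Hold the slim probe centred in the guide bore above the open sample cup

### The job

Take the slim-stemmed probe out of the parking stand and lower it straight down through the guide hole that is above the open cup, without touching the hole's wall or the cup, until its tip is about halfway down inside the cup. Finish while still holding it there: centred in the hole, upright and still, carried by the gripper alone. Leave the thick-stemmed probe, the capped jar, the capped vial, the cup and everything else on the bench where they are.

Things in the scene. Friction and masses are not known exactly. Their poses are not given: they have to be found in the camera images.
- slim_probe: probe to be used: upright rod, origin at the tip (lowest point), z up along the rod. Steel stem 10 mm diameter from 0 to 90 mm, steel flange 30 mm diameter from 90 to 94 mm, grey round handle 18 mm diameter from 94 to 139 mm (the place to grip), small knob 12 mm diameter to 143 mm. About 60 g. It hangs by its flange in one of the two 19 mm holes of the parking stand, tip 10 mm above the bench; it starts centred in that hole
- slim_probe_tip (a point): centre of the slim probe's tip (same point as its origin)
- slim_probe_stem (a point): point on the slim probe's axis 55 mm above the tip
- thick_probe: second probe, same handle and flange but with a 16 mm stem; hangs in the other hole of the parking stand, its top 153 mm above the bench; not to be used
- stand: white parking stand, fixed, 60 x 140 mm and 100 mm high; origin at the centre of its underside; two holes in its top plate at y = -35 and +35 mm in its frame, so the probes are 70 mm apart
- station: aluminium guide station, fixed, open to front and back; origin at the centre of the underside of its base (64 x 200 mm, 8 mm thick). Two 12 mm posts at y = -88 and +88 mm in its frame carry a bridge bar 40 x 196 mm from z = 80 to 95 mm (screw heads over the posts to 98 mm) with three vertical through holes 22 mm in diameter along its y axis
- bore_0 (a point): centre of the upper mouth of the guide hole at y = +55 mm of the station, 95 mm above the bench; the bore is 22 mm in diameter and 15 mm deep, vertical
- bore_1 (a point): the same for the middle guide hole, y = 0 of the station
- bore_2 (a point): the same for the guide hole at y = -55 mm of the station
- cup: open round steel sample cup, loose, standing on the station's base within 2 mm of the axis of one of the three guide holes; origin at the centre of its underside (8 mm above the bench), 50 mm high, 44 mm outside diameter at the rim and narrower below, wall 3 mm, inner floor 4 mm above its origin
- vial: capped vial 22 mm diameter, 48 mm high, loose, under another guide hole; origin at the centre of its underside
- ink_jar: round closed jar 43 mm diameter, 46 mm high, loose, under the remaining guide hole; origin at the centre of its underside
- timer: bystander: bench timer, 42 x 62 x 54 mm, loose; origin at its underside
- meter: bystander: counter with keys, 127 x 70 x 21 mm, loose, lying flat; origin at its underside
- cap: bystander: small screw cap 27 x 30 x 16 mm, loose; origin at its underside
- substrates: bystander: banded stack of thin plates 55 x 80 x 11 mm, loose, lying flat; origin at its underside

How it is judged:
By the outcome, as a careful person would: the job done as asked, in the order asked, and still so for the second after the job is handed in, while the arm keeps its last pose, push and grip.
It also fails if it takes over 51 s, if anything falls off the work surface, if the arm or the gripper's body presses on something with over 40 N, if the wrist force passes 120 N, or if a joint passes its speed limit or range.

### The arm

A 6-joint arm with a two-finger parallel gripper is mounted at the origin on a cart in front of the work surface, level with it; the furniture and walls round the work are solid. World frame = base frame: x ahead of the robot, y to its left, z up, the work surface at z = 0. Lengths are in mm, angles in rad, forces in N, time in s.
With the tool pointing down it reaches from about 275 to 1000 mm from the base axis. Payload 8.4 kg.
Tool frame: the origin (TCP) lies midway between the tips of the shut fingers; the grasp point (between the pads) lies 19 mm behind it; z points along the fingers, y is the line along which they close (so a half turn about z gives the same grasp; the last joint's range is limited). The gripper opens to 85 mm and grips with 20 to 120 N. Pads are 22 mm wide; open, the fingers measure 114 mm over their backs; the gripper's body (76 mm by 85 mm) begins 54 mm behind the grasp point. The pads swing forward as they close: fully open they stand 13 mm farther back than shut.
Start: joints at [1.248, 0.353, 1.633, -0, 1.155, -0.002], TCP at [197.077, 593.118, 231.281] pointing down, gripper open.
Joint ranges: [-2.63, 2.63], [-0.92, 2.1], [0.06, 2.66], [-1.3, 4.44], [0, 2.69], [-3.02, 3.02]. Speed limits (rad/s): [2.22, 2.22, 2.79, 3.14, 3.14, 3.14].

### API

Orientations are given as [roll, pitch, yaw] about the fixed x, y, z axes, in that order (R = Rz(yaw) Ry(pitch) Rx(roll)).
In Python, from rig import r, imaging gives the robot as it stands. The module is installed in compiled form; this text tells all that it offers.
- The arm moves only by the tool arm_command, never from a script. Its argument "deltas" is a list of rows, each an object of numbers: "hand": the finger opening in mm, from 0 to 85.4; "tx", "ty", "tz": the shift along the tool's x, y, z in mm; "wx", "wy", "wz": the turn, a rotation vector about the tool's x, y, z in rad. A call has 1 to 8 rows; each row shifts and turns the commanded pose from where the row before left it, along the tool's axes as they then stand; what a row does not reach is not made up. A row lasts 1/8 s, in which the tool goes at most 62.5 mm and 10.7 degrees, less where a joint would pass 70% of its speed; a pose out of reach is approached as far as the arm can. A call with a gripper value outside its range is refused whole. The fingers move at their own pace and stop on an object; "squeeze" is the grip in N (left out, the last holds). Time passes only in rows, so rows that do not move let the fingers close. It gives the time, the measured TCP pose, the force, the opening and the grip force at its end, in the units of the state.
- r.sense(): the state, without advancing time (a new reading comes with each control period).
- imaging.grab_frame(name): name is "side" or "top"; returns a dict with "image" (400x640x3 uint8, red, green, blue), "mtx" (3x3 intrinsics, pixels), "world_to_cam" (4x4, takes a point from world to camera coordinates). Camera axes: x right, y up, looking along -z (the intrinsics and any distortion apply to the point x, -y, -z); pixel columns grow to the right and rows downward; lengths in mm; the calibration is good to about 2 mm. A picture is of the moment at which its call begins. There is no depth.
- r.sign_off(): hands the job in; it is judged then, once.
The state is a dict: "clock": time; "qpos": joint angles; "qvel": joint speeds; "joint_efforts": joint torques, N m; "eef_pos": TCP position; "tcp_rot": TCP orientation; "contact_force": force on the tool from outside, world axes, zero at the start; "wrist_torque": the same for the moment, N m; "opening": opening from 0.0 (shut) to 1.0 (fully open); "grasp_force": force on a finger pad.
Only numpy, scipy, OpenCV 4.12 (cv2) and the standard library are available. Lean on these libraries where they do the work, as an engineer would, in place of code of your own. Each camera call takes 0.05 s, during which the arm holds its last target. There are 200 camera calls.

## Working session

There is one attempt and no reset: what is moved stays moved. The work goes in short steps, Python scripts to look and compute and a tool call to move; the robot and the scene stay as the last step left them, time stands still between calls to the robot, and variables do not carry over. Pictures are saved under pics/ and viewed, at most 10 in all, crops included, and the job is handed in when it is done.

Besides the shell and the picture viewer there is one more tool, called after "Call:" as name(argument=value, ...) on one line, values as JSON. arm_command: Moves the arm, as the interface text tells. Its arguments: {"type":"object","properties":{"deltas":{"type":"array"},"squeeze":{"type":"number"}},"required":["deltas"]}

```bash
mkdir -p pics; python3 - <<'E'
from rig import r, imaging
import cv2,pickle
for n in("side","top"):
    f=imaging.grab_frame(n); pickle.dump(f,open(n+".pkl","wb")); cv2.imwrite(f"pics/{n}0.png",f["image"][:,:,::-1]); print(f["mtx"],f["world_to_cam"],[k for k in f])
print(r.sense())
E
```

```text
[[479.62499378   0.         318.14165929]
 [  0.         479.62499378 205.78490086]
 [  0.           0.           1.        ]] [[ 9.12779609e-01 -4.08451920e-01  6.43494296e-04 -4.88126326e+02]
 [ 1.89755055e-01  4.25445306e-01  8.84866832e-01 -1.79163011e+02]
 [-3.61699328e-01 -8.07566295e-01  4.65843616e-01 -1.04252288e+03]
 [ 0.00000000e+00  0.00000000e+00  0.00000000e+00  1.00000000e+00]] ['image', 'mtx', 'world_to_cam']
[[402.18945709   0.         317.44626504]
 [  0.         402.18945709 193.88666509]
 [  0.           0.           1.        ]] [[-1.21034193e-02 -9.99583255e-01 -2.62073048e-02  5.60166180e+01]
 [ 9.98671413e-01 -1.33969641e-02  4.97587289e-02 -5.49801023e+02]
 [-5.00890906e-02 -2.55702353e-02  9.98417371e-01 -1.17759572e+03]
 [ 0.00000000e+00  0.00000000e+00  0.00000000e+00  1.00000000e+00]] ['image', 'mtx', 'world_to_cam']
{'clock': 0.1, 'qpos': array([ 1.24757517e+00,  3.53598877e-01,  1.63411594e+00,  4.05970024e-06,
        1.15517788e+00, -2.39244263e-03]), 'qvel': array([-1.01463002e-03, -2.88664248e-03, -1.01218499e-03, -4.82769893e-05,
        1.65632633e-03,  1.01456366e-03]), 'joint_efforts': array([ 9.79386641e-04, -6.06358337e+01, -3.42816210e+01,  2.86439374e-06,
        4.13936665e-03, -1.38343361e-05]), 'eef_pos': array([196.94559253, 592.67980654, 230.60022718]), 'tcp_rot': array([-3.14029262e+00, -6.82221717e-06,  2.82076229e+00]), 'contact_force': array([ 1.01596706, -0.78795085, -0.00281961]), 'wrist_torque': array([-0.02758371,  0.00016055,  0.03204577]), 'grasp_force': 0.0, 'opening': 0.9986346371342614}
```

View pics/side0.png

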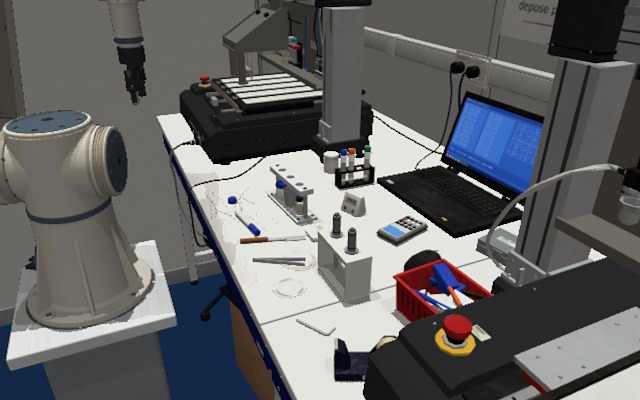

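View pics/top0.png

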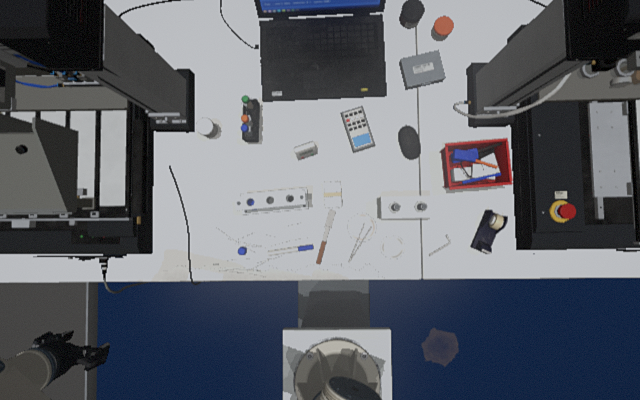

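The side view shows the stand near (345,265) with two probes, at (337,225) and (351,240), and the station near (292,195). In the top view the station bridge is at (273,200) and the stand at (403,206). I'll enlarge both areas.

```bash
python3 - <<'E'
import cv2,pickle,numpy as np
s=pickle.load(open("side.pkl","rb"))["image"];t=pickle.load(open("top.pkl","rb"))["image"]
R=lambda i,k:cv2.resize(i[:,:,::-1],None,fx=k,fy=k,interpolation=cv2.INTER_CUBIC)
a=R(s[155:230,260:325],5) # 375x325
b=R(s[205:305,310:380],3.75) #375x262
c=R(t[180:230,230:440],3.8)[:190,:798]
im=np.zeros((570,800,3),np.uint8); im[:375,:325]=a; im[:b.shape[0],340:340+b.shape[1]]=b; im[378:378+c.shape[0],:c.shape[1]]=c
cv2.imwrite("pics/crop0.png",im)
E
```

```text
(no output)
```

View pics/crop0.png

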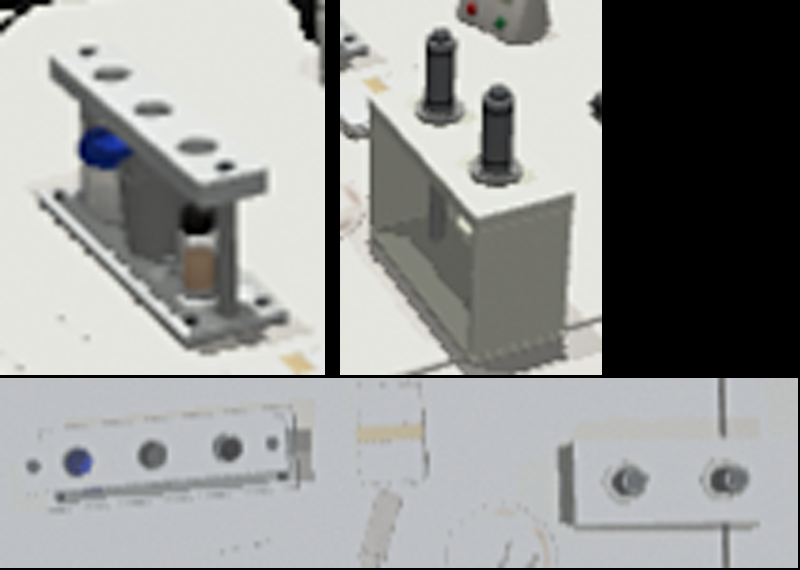

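```bash
cat > h.py <<'E'
import numpy as np,pickle,cv2
F={n:pickle.load(open(n+".pkl","rb")) for n in("side","top")}
def proj(f,p):
    c=f["world_to_cam"][:3,:3]@np.array(p,float)+f["world_to_cam"][:3,3]
    q=f["mtx"]@[c[0],-c[1],-c[2]]; return q[:2]/q[2]
def back(f,uv,z):
    d=np.linalg.inv(f["mtx"])@[*uv,1]; R=f["world_to_cam"][:3,:3]; d=R.T@(d*[1,-1,-1]); o=-R.T@f["world_to_cam"][:3,3]
    return o+d*(z-o[2])/d[2]
E
python3 - <<'E'
from h import *
for nm,z,t,s in [("far",104,(395.4,206.9),(336.7,233.8)),("near",104,(421.3,206.6),(351.6,249.8)),("bL",95,(250.3,202.1),(282.4,169.6)),("bM",95,(270,200.3),(290.6,176.6)),("bR",95,(290,198.2),(299.4,184.2))]:
    print(nm,back(F["top"],t,z).round(1),back(F["side"],s,z).round(1))
P=back(F["side"],(336.7,233.8),104); N=back(F["side"],(351.6,249.8),104)
for z in(20,50,80):
    for p in (P,N): print(z,proj(F["side"],[p[0],p[1],z]).round(1))
c=F["side"]["world_to_cam"]@[*P,1]; print("px/mm",F["side"]["mtx"][0,0]/-c[2])
g=F["side"]["image"].astype(int).sum(2)//3
print(g[256:274:2,326:350])
E
```

```text
far [ 507.7 -165.2  104. ] [ 505.6 -164.1  104. ]
near [ 507.6 -235.2  104. ] [ 505.6 -233.8  104. ]
bL [526.1 233.4  95. ] [526.5 232.8  95. ]
bM [530.4 178.6  95. ] [530.3 177.7  95. ]
bR [535.5 123.   95. ] [534.  121.8  95. ]
20 [336.  265.7]
20 [350.3 282.8]
50 [336.2 254.6]
50 [350.8 271.3]
80 [336.5 243.2]
80 [351.2 259.5]
px/mm 0.45921729545659123
[[105 106 106 106 105 106 107  97  73  76  83  90  87 100 180 235 230 228
  228 228 228 228 229 230]
 [106 106 106 105 106 106 107  98  75  76  75  78  91  96  93 126 197 234
  229 228 227 227 228 227]
 [105 106 106 106 106 106 107  95  69  76  76  76  97 113 100  92  98 147
  211 233 229 228 228 229]
 [107 106 107 107 108 109 104  89  70  77  76  71  88 114 110 121 126  87
   97 147 203 212 189 169]
 [ 89  97  95  92  91  93  92  86  71  77  76  75  85  94 100 160 217 184
  123  90  99 109 108 109]
 [ 92  92  92  93  93  93  93  85  72  77  76  76  87  93  93 100 124 180
  200 131 103 114 120 116]
 [118 118 109  90  92  92  93  87  78  80  79  83  91  93  92  91  99 112
  106 102 107 113 111 113]
 [125 125 123 109  90  91  92  93  92  90  91  93  93  93  92  93  92  95
   99 103 109 113 112 111]
 [124 124 125 125 123 108  90  92  92  93  92  93  93  92  92  92  93  92
   93 100 112 112 112 112]]
```

```bash
cat > plan.py <<'E'
import numpy as np,sys,json
from scipy.spatial.transform import Rotation as Ro
from rig import r
def plan(tgt,n,rpy=(np.pi,0,np.pi/2)):
    s=r.sense(); p=np.array(s["eef_pos"]); R=Ro.from_euler("xyz",s["tcp_rot"]); T=Ro.from_euler("xyz",rpy)
    w=(R.inv()*T).as_rotvec(); k=max(1,int(np.ceil(np.linalg.norm(w)/.18)))
    print("pos",p.round(2),"rpy",s["tcp_rot"].round(4),"F",s["contact_force"].round(1),"open",round(s["opening"]*85.4,1),"grip",round(s["grasp_force"],1),"t",s["clock"])
    rows=[]
    for i in range(n):
        d=R.inv().apply((np.array(tgt)-p)/(n-i)).round(1); ww=(w/k).round(3) if i<k else np.zeros(3)
        p=p+R.apply(d); R=R*Ro.from_rotvec(ww)
        rows.append({a:float(v) for a,v in zip(["tx","ty","tz","wx","wy","wz"],[*d,*ww]) if v})
    for i in range(0,n,8): print(json.dumps(rows[i:i+8]))
if __name__=="__main__": plan([float(v) for v in sys.argv[1:4]],int(sys.argv[4]))
E
python3 plan.py 506.6 -164.7 230 24
```

```text
pos [196.95 592.68 230.6 ] rpy [-3.1403 -0.      2.8208] F [ 1.  -0.8 -0. ] open 85.3 grip 0.0 t 0.1
[{"tx": -22.2, "ty": -25.9, "tz": 0.1, "wz": 0.179}, {"tx": -26.4, "ty": -21.5, "tz": 0.1, "wz": 0.179}, {"tx": -29.9, "ty": -16.5, "tz": 0.1, "wz": 0.179}, {"tx": -32.3, "ty": -10.9, "tz": 0.1, "wz": 0.179}, {"tx": -33.7, "ty": -5.0, "tz": 0.1, "wz": 0.179}, {"tx": -34.1, "ty": 1.1, "wz": 0.179}, {"tx": -33.3, "ty": 7.2, "tz": 0.1, "wz": 0.179}, {"tx": -31.5, "ty": 13.0}]
[{"tx": -31.5, "ty": 13.0, "tz": 0.1}, {"tx": -31.5, "ty": 13.0}, {"tx": -31.5, "ty": 13.0, "tz": 0.1}, {"tx": -31.5, "ty": 13.0}, {"tx": -31.5, "ty": 13.0, "tz": 0.1}, {"tx": -31.5, "ty": 13.0}, {"tx": -31.5, "ty": 13.0, "tz": 0.1}, {"tx": -31.5, "ty": 13.0}]
[{"tx": -31.5, "ty": 13.0, "tz": 0.1}, {"tx": -31.5, "ty": 13.0}, {"tx": -31.5, "ty": 13.0, "tz": 0.1}, {"tx": -31.6, "ty": 13.0}, {"tx": -31.5, "ty": 13.0, "tz": 0.1}, {"tx": -31.6, "ty": 13.0}, {"tx": -31.5, "ty": 13.0, "tz": 0.1}, {"tx": -31.6, "ty": 13.1}]
```

Call:
arm_command(deltas=[{"tx":-22,"ty":-26,"wz":0.179},{"tx":-26,"ty":-21,"wz":0.179},{"tx":-30,"ty":-16,"wz":0.179},{"tx":-32,"ty":-11,"wz":0.179},{"tx":-34,"ty":-5,"wz":0.179},{"tx":-34,"ty":1,"wz":0.179},{"tx":-33,"ty":7,"wz":0.179},{"tx":-31,"ty":13}])

```text
schema error: expected keys hand, tx, ty, tz, wx, wy, wz
```

Call:
arm_command(deltas=[{"tx":-31,"ty":13},{"tx":-31,"ty":13},{"tx":-31,"ty":13},{"tx":-31,"ty":13},{"tx":-31,"ty":13},{"tx":-31,"ty":13},{"tx":-31,"ty":13},{"tx":-31,"ty":13}])

```text
schema error: expected keys hand, tx, ty, tz, wx, wy, wz
```

Call:
arm_command(deltas=[{"tx":-31,"ty":13},{"tx":-31,"ty":13},{"tx":-31,"ty":13},{"tx":-31,"ty":13},{"tx":-31,"ty":13},{"tx":-31,"ty":13},{"tx":-31,"ty":13},{}])

```text
schema error: expected keys hand, tx, ty, tz, wx, wy, wz
```

```bash
python3 plan.py 506.6 -164.7 180 4
```

```text
pos [196.95 592.68 230.6 ] rpy [-3.1403 -0.      2.8208] F [ 1.  -0.8 -0. ] open 85.3 grip 0.0 t 0.1
[{"tx": -133.2, "ty": -155.3, "tz": 12.9, "wz": 0.179}, {"tx": -158.7, "ty": -129.0, "tz": 12.8, "wz": 0.179}, {"tx": -179.1, "ty": -98.8, "tz": 12.9, "wz": 0.179}, {"tx": -193.8, "ty": -65.3, "tz": 12.8, "wz": 0.179}]
```

All keys are required in every row.

Call:
arm_command(deltas=[{"hand":85,"tx":-22,"ty":-26,"tz":0,"wx":0,"wy":0,"wz":0.179},{"hand":85,"tx":-26,"ty":-21,"tz":0,"wx":0,"wy":0,"wz":0.179},{"hand":85,"tx":-30,"ty":-16,"tz":0,"wx":0,"wy":0,"wz":0.179},{"hand":85,"tx":-32,"ty":-11,"tz":0,"wx":0,"wy":0,"wz":0.179},{"hand":85,"tx":-34,"ty":-5,"tz":0,"wx":0,"wy":0,"wz":0.179},{"hand":85,"tx":-34,"ty":1,"tz":0,"wx":0,"wy":0,"wz":0.179},{"hand":85,"tx":-33,"ty":7,"tz":0,"wx":0,"wy":0,"wz":0.179},{"hand":85,"tx":-31,"ty":13,"tz":0,"wx":0,"wy":0,"wz":0}])

```text
clock: 1.1
eef_pos: [299.9, 341.1, 231.1]
tcp_rot: [-3.141, 0.0, 1.565]
contact_force: [-0.4, -0.6, 0.4]
opening: 0.989
grasp_force: 0.0
```

Call:
arm_command(deltas=[{"hand":85,"tx":-42,"ty":17,"tz":0,"wx":0,"wy":0,"wz":0},{"hand":85,"tx":-42,"ty":17,"tz":0,"wx":0,"wy":0,"wz":0},{"hand":85,"tx":-42,"ty":17,"tz":0,"wx":0,"wy":0,"wz":0},{"hand":85,"tx":-42,"ty":17,"tz":0,"wx":0,"wy":0,"wz":0},{"hand":85,"tx":-42,"ty":17,"tz":0,"wx":0,"wy":0,"wz":0},{"hand":85,"tx":-42,"ty":17,"tz":0,"wx":0,"wy":0,"wz":0},{"hand":85,"tx":-42,"ty":17,"tz":0,"wx":0,"wy":0,"wz":0},{"hand":85,"tx":-42,"ty":17,"tz":0,"wx":0,"wy":0,"wz":0}])

```text
clock: 2.1
eef_pos: [434.9, 4.4, 231.2]
tcp_rot: [-3.142, -0.0, 1.568]
contact_force: [0.9, -0.1, -0.8]
opening: 0.993
grasp_force: 0.0
```

Call:
arm_command(deltas=[{"hand":85,"tx":-42,"ty":17,"tz":0,"wx":0,"wy":0,"wz":0},{"hand":85,"tx":-42,"ty":17,"tz":0,"wx":0,"wy":0,"wz":0},{"hand":85,"tx":-42,"ty":17,"tz":0,"wx":0,"wy":0,"wz":0},{"hand":85,"tx":-32,"ty":14,"tz":0,"wx":0,"wy":0,"wz":0},{"hand":85,"tx":0,"ty":0,"tz":0,"wx":0,"wy":0,"wz":0},{"hand":85,"tx":0,"ty":0,"tz":0,"wx":0,"wy":0,"wz":0}])

```text
clock: 2.85
eef_pos: [498.6, -151.8, 230.9]
tcp_rot: [-3.14, -0.001, 1.567]
contact_force: [0.2, 0.6, -0.7]
opening: 1.002
grasp_force: 0.0
```

```bash
python3 plan.py 506.6 -164.7 180 4
```

```text
pos [ 498.63 -151.83  230.86] rpy [-3.1404e+00 -7.0000e-04  1.5674e+00] F [ 0.2  0.6 -0.7] open 85.5 grip 0.0 t 2.85
[{"tx": -3.2, "ty": 2.0, "tz": 12.7, "wx": -0.001, "wy": -0.001, "wz": -0.003}, {"tx": -3.2, "ty": 2.0, "tz": 12.7}, {"tx": -3.2, "ty": 2.0, "tz": 12.7}, {"tx": -3.3, "ty": 2.0, "tz": 12.8}]
```

Call:
arm_command(deltas=[{"hand":60,"tx":-6.5,"ty":4,"tz":0,"wx":0,"wy":0,"wz":0},{"hand":60,"tx":-6.5,"ty":4,"tz":5,"wx":0,"wy":0,"wz":0},{"hand":60,"tx":0,"ty":0,"tz":23,"wx":0,"wy":0,"wz":0},{"hand":60,"tx":0,"ty":0,"tz":23,"wx":0,"wy":0,"wz":0},{"hand":60,"tx":0,"ty":0,"tz":0,"wx":0,"wy":0,"wz":0},{"hand":60,"tx":0,"ty":0,"tz":0,"wx":0,"wy":0,"wz":0}])

```text
clock: 3.6
eef_pos: [507.7, -165.4, 180.9]
tcp_rot: [3.141, 0.0, 1.568]
contact_force: [0.0, 0.3, 0.4]
opening: 0.702
grasp_force: 0.0
```

```bash
python3 plan.py 506.6 -164.7 111 10; python3 - <<'E'
from rig import imaging
import cv2
i=imaging.grab_frame("side")["image"][150:290,280:410,::-1]
cv2.imwrite("pics/s1.png",cv2.resize(i,None,fx=4,fy=4,interpolation=cv2.INTER_CUBIC))
E
```

```text
pos [ 507.72 -165.43  180.88] rpy [3.1410e+00 2.0000e-04 1.5681e+00] F [0.  0.3 0.4] open 60.0 grip 0.0 t 3.6
[{"tx": 0.1, "ty": -0.1, "tz": 7.0, "wx": 0.001, "wz": -0.003}, {"tx": 0.1, "ty": -0.1, "tz": 7.0}, {"tx": 0.1, "ty": -0.1, "tz": 7.0}, {"tx": 0.1, "ty": -0.1, "tz": 7.0}, {"tx": 0.1, "ty": -0.1, "tz": 7.0}, {"ty": -0.1, "tz": 7.0}, {"tx": 0.1, "ty": -0.1, "tz": 7.0}, {"ty": -0.1, "tz": 7.0}]
[{"tx": 0.1, "ty": -0.1, "tz": 6.9}, {"ty": -0.2, "tz": 7.0}]
```

View pics/s1.png

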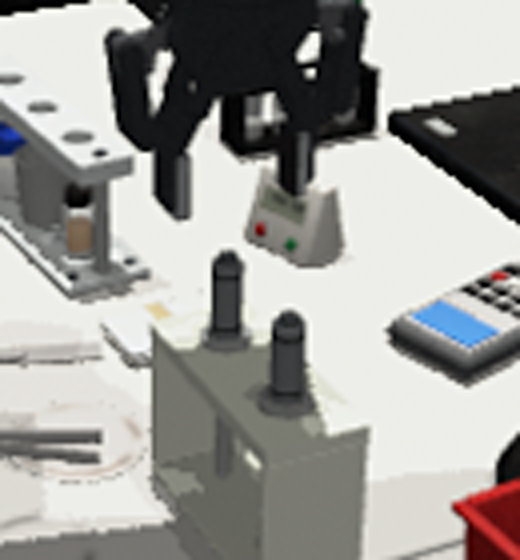

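The fingers straddle the slim probe (crop columns 173 and 295, probe at 229), about 1–2 mm too far in +x. I'll correct that while descending.

Call:
arm_command(deltas=[{"hand":60,"tx":0.5,"ty":-1.5,"tz":10,"wx":0,"wy":0,"wz":-0.003},{"hand":60,"tx":0,"ty":0,"tz":15,"wx":0,"wy":0,"wz":0},{"hand":60,"tx":0,"ty":0,"tz":15,"wx":0,"wy":0,"wz":0},{"hand":60,"tx":0,"ty":0,"tz":15,"wx":0,"wy":0,"wz":0},{"hand":60,"tx":0,"ty":0,"tz":10,"wx":0,"wy":0,"wz":0},{"hand":60,"tx":0,"ty":0,"tz":4,"wx":0,"wy":0,"wz":0},{"hand":60,"tx":0,"ty":0,"tz":0,"wx":0,"wy":0,"wz":0},{"hand":60,"tx":0,"ty":0,"tz":0,"wx":0,"wy":0,"wz":0}])

```text
clock: 4.65
eef_pos: [506.1, -164.9, 111.7]
tcp_rot: [3.141, 0.0, 1.571]
contact_force: [-1.2, -1.2, -0.2]
opening: 0.707
grasp_force: 0.0
```

Call:
arm_command(squeeze=40, deltas=[{"hand":30,"tx":0,"ty":0,"tz":0,"wx":0,"wy":0,"wz":0},{"hand":22,"tx":0,"ty":0,"tz":0,"wx":0,"wy":0,"wz":0},{"hand":14,"tx":0,"ty":0,"tz":0,"wx":0,"wy":0,"wz":0},{"hand":8,"tx":0,"ty":0,"tz":0,"wx":0,"wy":0,"wz":0},{"hand":5,"tx":0,"ty":0,"tz":0,"wx":0,"wy":0,"wz":0},{"hand":5,"tx":0,"ty":0,"tz":0,"wx":0,"wy":0,"wz":0},{"hand":5,"tx":0,"ty":0,"tz":0,"wx":0,"wy":0,"wz":0},{"hand":5,"tx":0,"ty":0,"tz":0,"wx":0,"wy":0,"wz":0}])

```text
clock: 5.65
eef_pos: [505.9, -164.9, 111.5]
tcp_rot: [3.141, 0.0, 1.571]
contact_force: [-1.3, 0.4, 5.2]
opening: 0.204
grasp_force: 38.9
```

```bash
python3 plan.py 506.6 -164.7 111 1
```

```text
pos [ 505.87 -164.89  111.52] rpy [3.1413e+00 1.0000e-04 1.5707e+00] F [-1.3  0.4  5.2] open 17.4 grip 38.9 t 5.65
[{"tx": 0.2, "ty": 0.7, "tz": 0.5}]
```

Call:
arm_command(squeeze=50, deltas=[{"hand":5,"tx":0,"ty":0,"tz":-5,"wx":0,"wy":0,"wz":0},{"hand":5,"tx":0,"ty":0,"tz":-10,"wx":0,"wy":0,"wz":0},{"hand":5,"tx":0,"ty":0,"tz":-18,"wx":0,"wy":0,"wz":0},{"hand":5,"tx":0,"ty":0,"tz":-22,"wx":0,"wy":0,"wz":0},{"hand":5,"tx":0,"ty":0,"tz":-22,"wx":0,"wy":0,"wz":0},{"hand":5,"tx":0,"ty":0,"tz":-22,"wx":0,"wy":0,"wz":0},{"hand":5,"tx":0,"ty":0,"tz":-15,"wx":0,"wy":0,"wz":0},{"hand":5,"tx":0,"ty":0,"tz":-6,"wx":0,"wy":0,"wz":0}])

```text
clock: 6.65
eef_pos: [506.1, -164.9, 232.3]
tcp_rot: [3.14, 0.0, 1.571]
contact_force: [-0.4, 0.4, -0.1]
opening: 0.197
grasp_force: 48.7
```

Call:
arm_command(deltas=[{"hand":5,"tx":15,"ty":0,"tz":0,"wx":0,"wy":0,"wz":0},{"hand":5,"tx":25,"ty":2,"tz":0,"wx":0,"wy":0,"wz":0},{"hand":5,"tx":25,"ty":2,"tz":0,"wx":0,"wy":0,"wz":0},{"hand":5,"tx":25,"ty":2,"tz":0,"wx":0,"wy":0,"wz":0},{"hand":5,"tx":25,"ty":2,"tz":0,"wx":0,"wy":0,"wz":0},{"hand":5,"tx":25,"ty":2,"tz":0,"wx":0,"wy":0,"wz":0},{"hand":5,"tx":25,"ty":2,"tz":0,"wx":0,"wy":0,"wz":0},{"hand":5,"tx":25,"ty":2,"tz":0,"wx":0,"wy":0,"wz":0}])

```text
clock: 7.65
eef_pos: [518.8, 26.8, 230.3]
tcp_rot: [-3.14, -0.0, 1.571]
contact_force: [0.8, 0.2, -0.0]
opening: 0.197
grasp_force: 48.7
```

Call:
arm_command(deltas=[{"hand":5,"tx":25,"ty":2,"tz":0,"wx":0,"wy":0,"wz":0},{"hand":5,"tx":25,"ty":2,"tz":0,"wx":0,"wy":0,"wz":0},{"hand":5,"tx":25,"ty":2,"tz":0,"wx":0,"wy":0,"wz":0},{"hand":5,"tx":25,"ty":2,"tz":0,"wx":0,"wy":0,"wz":0},{"hand":5,"tx":25,"ty":2,"tz":0,"wx":0,"wy":0,"wz":0},{"hand":5,"tx":18,"ty":0,"tz":0,"wx":0,"wy":0,"wz":0},{"hand":5,"tx":8,"ty":0,"tz":0,"wx":0,"wy":0,"wz":0},{"hand":5,"tx":0,"ty":0,"tz":0,"wx":0,"wy":0,"wz":0}])

```text
clock: 8.65
eef_pos: [529.4, 176.4, 231.0]
tcp_rot: [-3.141, 0.0, 1.572]
contact_force: [0.6, -0.5, -0.7]
opening: 0.197
grasp_force: 48.7
```

```bash
python3 plan.py 530.4 178.2 231 1;  python3 - <<'E'
from rig import imaging
import cv2,pickle,numpy as np
f=imaging.grab_frame("side");pickle.dump(f,open("side.pkl","wb"))
i=f["image"][80:230,230:360,::-1]
cv2.imwrite("pics/s2.png",cv2.resize(i,None,fx=4,fy=4,interpolation=cv2.INTER_CUBIC))
E
```

```text
pos [529.42 176.38 231.01] rpy [-3.1411e+00  3.0000e-04  1.5715e+00] F [ 0.6 -0.5 -0.7] open 16.8 grip 48.7 t 8.65
[{"tx": 1.8, "ty": 1.0, "wz": 0.001}]
```

View pics/s2.png

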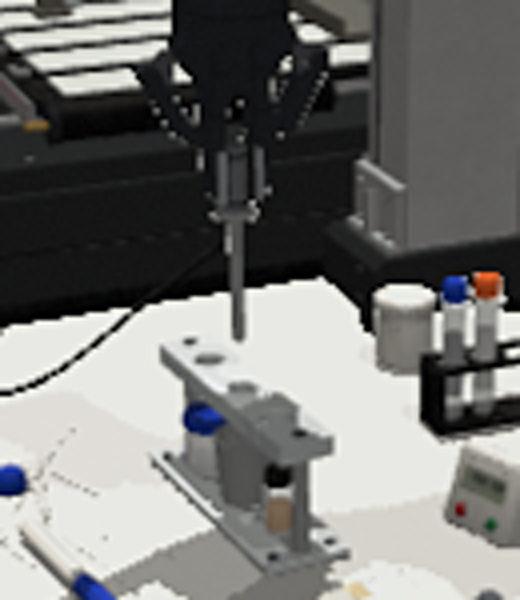

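The probe hangs from the gripper, flange near crop (236,212) and tip near (238,339), just above the bridge; the middle bore is at (243,388). I'll fit the stem axis numerically to check tilt and position.

```bash
python3 - <<'E'
from h import *
f=F["side"]
for z in(214,190,160,130,125): print(z,proj(f,[529.4,176.4,z]).round(2))
g=f["image"].astype(int).mean(2).astype(int)
for row in range(128,168,2): print(row,g[row,281:300])
E
```

```text
214 [289.29 136.02]
190 [289.53 144.54]
160 [289.83 154.98]
130 [290.12 165.19]
125 [290.17 166.87]
128 [45 59 14 49 87 77 42 60 61 57 44 12 31 71 82 62 66 17 18]
130 [ 19  20  45  73  85  75  38  42  42  36  17 110 148  31  39  16  18  17
  20]
132 [ 19  14  35  62  64  55  57  57  56  54  54  70 108 118  14  18  18  20
  19]
134 [ 16  56 101 100  77  84  86  85  86  87  81 113 130  48  16  18  20  20
  22]
136 [20 16 14 13 12 65 98 79 80 64 12 14 17 22 22 23 20 20 20]
138 [ 25  22  21  19  14  69 104  77  78  63  15  20  20  22  20  20  18  20
  19]
140 [ 18  20  21  22  13 101 141  76  79  63  15  19  20  20  20  21  20  20
  21]
142 [ 26  25  14  12  13 102 142  77  80  64  15  18  19  21  19  20  21  20
  18]
144 [15 16 18 21 20 15 47 82 84 68 14 20 20 20 19 20 21 20 21]
146 [21 20 21 21 19 16 50 83 86 69 17 20 20 16 17 17 13 12 14]
148 [20 15 13 13 13  7 47 83 85 68  0  2  7  3  5  3  6  7  7]
150 [ 6  6  5  5  6  4 48 84 85 68  0  0  3  1  0  0  0  0  0]
152 [  1   0   0   0   0   0  39  79  82 101 174 225 222 220 218 228 239 237
 237]
154 [220 218 228 239 238 239 202  71  77 107 193 237 232 232 231 231 231 231
 231]
156 [232 231 231 231 231 236 208  68  76 109 194 236 232 230 231 231 231 231
 231]
158 [231 231 231 231 232 235 209  68  77  93 180 237 232 231 231 231 231 231
 231]
160 [231 231 231 231 231 236 209  67  77  86 174 238 232 230 231 231 231 231
 231]
162 [231 231 231 231 231 235 212  92  77  86 174 237 232 231 231 231 231 230
 231]
164 [228 228 229 231 231 233 216 120  69  99 186 235 232 231 231 230 230 231
 230]
166 [221 221 221 221 223 229 233 232 226 226 233 232 231 231 231 231 231 231
 231]
```

```bash
python3 - <<'E'
from h import *
g=F["side"]["image"].astype(int).mean(2).astype(int)
print("side mid bore rows172-182 cols 282-300");print(g[171:183,282:301])
print("far bore rows 164-176 cols 274-292");print(g[164:176,274:293])
t=F["top"]["image"].astype(int).mean(2).astype(int)
print("top mid 194-207, 263-278");print(t[193:208,263:279])
for p in([530.4,178.2,95],[526.3,233.1,95]): print(proj(F["side"],p),proj(F["top"],p))
E
```

```text
side mid bore rows172-182 cols 282-300
[[176 185 204 219 230 228 229 229 231 230 230 230 230 231 231 231 231 230
  231]
 [220 221 226 232 232 231 231 231 231 232 231 230 231 231 231 231 231 231
  231]
 [223 222 226 234 233 233 232 232 233 233 233 231 231 231 231 231 231 230
  231]
 [230 223 223 226 226 231 237 236 234 235 235 235 233 232 231 230 230 231
  231]
 [238 233 229 223 222 199 181 187 172 170 182 217 232 234 233 231 231 231
  231]
 [207 241 237 233 208 129 108 121 116 110 114 143 189 224 235 234 232 230
  232]
 [133 195 233 243 222 128  98 108 110 107  98 116 175 215 222 223 223 225
  232]
 [ 96 114 154 180 173 144 134 132 132 134 136 137 189 222 184 197 144 148
  170]
 [ 98  95  98 114 136 148 147 145 145 146 147 146 161 171 143 136 106 107
  115]
 [101  99  98 100 114 137 149 148 148 148 139 121 120 119 116 108 110 111
  109]
 [ 71  92 100  99 101 115 138 150 140 122 118 110 111 110 111 111 111 110
  111]
 [ 74  96  99 100  99 101 107 116 120 111 112 112 112 113 115 116 122 121
  118]]
far bore rows 164-176 cols 274-292
[[229 219 178 163 166 200 230 228 228 229 231 231 233
[... 1362 characters left out ...]
40  82  81  97 105 103 100 117 192 195 193 191 192]
 [193 194 194 131  82  81 105 107 104  99 119 193 195 193 192 193]
 [193 194 193 140  86  83 102 103 105 100 131 194 194 193 193 192]
 [192 194 194 169 111  82  93 102 105 113 160 194 193 193 192 192]
 [194 193 194 191 168 125 107 120 135 168 188 195 194 193 193 192]
 [193 192 194 196 194 178 169 175 181 193 195 194 192 192 193 193]
 [193 194 192 194 194 196 195 196 196 197 194 195 194 194 194 196]
 [193 194 193 194 196 195 195 195 196 193 182 182 180 176 181 180]
 [182 182 175 177 180 171 169 159 159 162 152 145 153 152 156 157]]
[290.56078011 176.53336031] [270.13890562 200.30149312]
[282.30428249 169.57852526] [250.41424437 202.03672826]
```

Call:
arm_command(deltas=[{"hand":5,"tx":1.6,"ty":1.3,"tz":5,"wx":0,"wy":0,"wz":0},{"hand":5,"tx":0,"ty":0,"tz":10,"wx":0,"wy":0,"wz":0},{"hand":5,"tx":0,"ty":0,"tz":10,"wx":0,"wy":0,"wz":0},{"hand":5,"tx":0,"ty":0,"tz":4,"wx":0,"wy":0,"wz":0},{"hand":5,"tx":0,"ty":0,"tz":0,"wx":0,"wy":0,"wz":0},{"hand":5,"tx":0,"ty":0,"tz":0,"wx":0,"wy":0,"wz":0}])

```text
clock: 9.45
eef_pos: [531.2, 177.8, 202.5]
tcp_rot: [3.141, -0.0, 1.571]
contact_force: [0.7, 0.5, -0.5]
opening: 0.2
grasp_force: 48.7
```

```bash
python3 plan.py 530.7 178 136 8;  python3 - <<'E'
from rig import imaging
import cv2,pickle,numpy as np
o=[]
for n in("side","top"):
    f=imaging.grab_frame(n);pickle.dump(f,open(n+".pkl","wb"))
    i=f["image"][:,:,::-1]; i=i[130:200,262:325] if n=="side" else i[175:225,225:305]
    o.append(cv2.resize(i,(400 if n=="top" else 390,433 if n=="side" else 250),interpolation=cv2.INTER_CUBIC))
im=np.zeros((433,800,3),np.uint8);im[:433,:390]=o[0];im[:250,400:]=o[1];cv2.imwrite("pics/s3.png",im)
E
```

```text
pos [531.25 177.82 202.49] rpy [ 3.1412e+00 -1.0000e-04  1.5708e+00] F [ 0.7  0.5 -0.5] open 17.1 grip 48.7 t 9.45
[{"ty": -0.1, "tz": 8.3}, {"ty": -0.1, "tz": 8.3}, {"ty": -0.1, "tz": 8.3}, {"ty": -0.1, "tz": 8.3}, {"tz": 8.3}, {"tx": 0.1, "ty": -0.1, "tz": 8.3}, {"tz": 8.3}, {"tx": 0.1, "ty": -0.1, "tz": 8.4}]
```

View pics/s3.png

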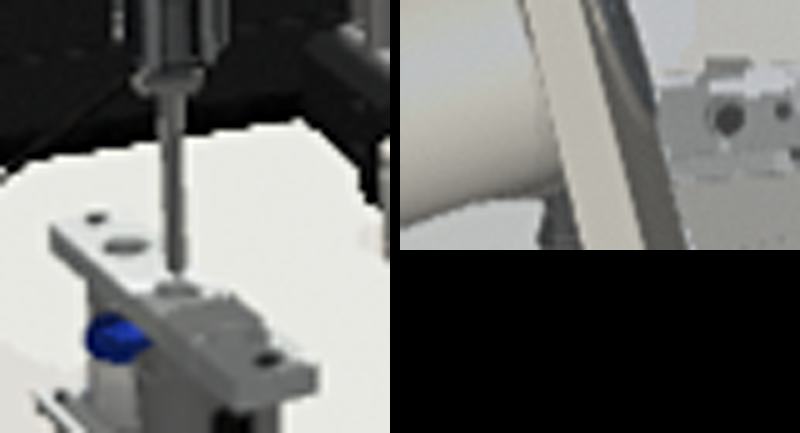

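The side view shows the tip at crop (175,273), just above the middle bore, which is at (177,290). I'll check the tip's height and row against the model before entering.

```bash
python3 - <<'E'
from h import *
f=F["side"]; g=f["image"].astype(int).mean(2).astype(int)
print(g[168:182,283:300]); print(g[138:148,280:300])
a=np.linspace(0,2*np.pi,60)
def ext(x,y,z,R): 
    q=np.array([proj(f,[x+R*np.cos(t),y+R*np.sin(t),z]) for t in a]); return q.min(0).round(2),q.max(0).round(2)
for z in (97,101,105): print("tip",z,ext(531,177.8,z,5))
for z in (187,191,195): print("flange bottom",z,ext(531,177.8,z,15))
print("bore",ext(530.4,178.2,95,11)); print("stem mid",[ext(531,177.8,z,5) for z in(180,150,115)])
for row in range(148,174,3): print(row,g[row,285:297])
E
```

```text
[[170 177 199 219 211 155  71  76 114 198 235 231 230 230 231 231 230]
 [111 110 133 187 211 152  72  76 105 191 236 231 231 230 231 231 231]
 [ 95 109 164 211 211 151  71  77 106 191 236 231 231 230 231 230 230]
 [184 204 213 222 221 183  71  77 106 190 235 231 230 231 230 231 230]
 [220 223 221 220 223 190  69  74 105 190 235 231 231 231 230 230 230]
 [223 222 221 221 227 208  90  71 126 212 235 231 231 230 230 230 230]
 [222 222 222 223 227 231 202 128 174 236 237 234 232 231 230 230 231]
 [233 232 233 229 198 173 174 140 150 186 217 232 235 233 233 232 231]
 [242 240 239 216 131 108 116 116 112 114 140 184 219 222 221 225 233]
 [176 177 180 162 113  96 105 111 107 100 103 162 217 195 174 199 170]
 [101 117 140 146 141 133 131 134 136 138 137 142 149 135 122 136 112]
 [ 96 100 117 137 149 148 147 138 121 122 122 117 108 108 109 109 108]
 [100  99 100 115 139 142 123 120 111 112 111 111 112 111 111 111 111]
 [ 92  99  98 102 110 116 112 112 112 112 112 112 112 112 111 110 110]]
[[ 23  23  19  18  22  57  90  76  38  60  60  55  42   6  45  83  80  36
   17  19]
 [ 20  20  20  28  4
[... 1124 characters left out ...]
 ]))
bore (array([286.6 , 174.92]), array([294.51, 178.17]))
stem mid [(array([288.14, 147.12]), array([291.85, 148.45])), (array([288.46, 157.45]), array([292.12, 158.83])), (array([288.81, 169.22]), array([292.44, 170.66]))]
148 [10  6 42 76 79 95 99  0  6  8  4  4]
151 [  2   0  70 107  76  79  63   0   0   0  16 139]
154 [237 239 215  93  73  70 163 239 232 231 231 231]
157 [231 234 220 129  74  73 163 238 232 231 231 230]
160 [231 234 219 129  74  73 139 224 233 231 231 230]
163 [231 233 218 126  73  74 131 216 234 231 230 230]
166 [224 233 228 166  71  74 132 217 234 231 230 230]
169 [133 187 211 152  72  76 105 191 236 231 231 230]
172 [221 220 223 190  69  74 105 190 235 231 231 231]
```

Everything agrees to about 0.3 px (under 1 mm), with the tip at z≈102. Lowering slowly.

Call:
arm_command(deltas=[{"hand":5,"tx":0,"ty":0,"tz":3,"wx":0,"wy":0,"wz":0},{"hand":5,"tx":0,"ty":0,"tz":5,"wx":0,"wy":0,"wz":0},{"hand":5,"tx":0,"ty":0,"tz":5,"wx":0,"wy":0,"wz":0},{"hand":5,"tx":0,"ty":0,"tz":5,"wx":0,"wy":0,"wz":0},{"hand":5,"tx":0,"ty":0,"tz":5,"wx":0,"wy":0,"wz":0},{"hand":5,"tx":0,"ty":0,"tz":5,"wx":0,"wy":0,"wz":0},{"hand":5,"tx":0,"ty":0,"tz":2,"wx":0,"wy":0,"wz":0},{"hand":5,"tx":0,"ty":0,"tz":0,"wx":0,"wy":0,"wz":0}])

```text
clock: 10.55
eef_pos: [531.0, 177.7, 172.1]
tcp_rot: [-3.141, 0.0, 1.571]
contact_force: [-0.3, 0.5, 0.2]
opening: 0.196
grasp_force: 48.7
```

```bash
python3 plan.py 530.7 178 135.5 1;  python3 - <<'E'
from rig import imaging
import cv2,pickle
f=imaging.grab_frame("side");pickle.dump(f,open("side.pkl","wb"))
i=f["image"][130:220,260:325,::-1]
cv2.imwrite("pics/s4.png",cv2.resize(i,None,fx=6,fy=6,interpolation=cv2.INTER_CUBIC))
print(f["image"].astype(int).mean(2).astype(int)[160:182,283:300])
E
```

```text
pos [530.99 177.75 172.15] rpy [-3.1414e+00  1.0000e-04  1.5708e+00] F [-0.3  0.5  0.2] open 16.8 grip 48.7 t 10.55
[{"tx": 0.3, "ty": -0.3, "tz": 36.6}]
[[230 230 231 234 219 128  72  70 161 238 232 230 230 230 230 230 230]
 [230 230 231 233 219 127  72  67 161 238 232 230 230 230 230 230 230]
 [230 230 231 233 219 127  71  68 162 239 232 230 231 230 230 230 230]
 [231 231 231 234 219 126  71  70 137 223 233 231 231 230 230 230 230]
 [229 230 231 234 219 126  71  72 128 214 233 231 230 231 230 230 230]
 [229 229 231 234 219 126  71  72 129 214 234 231 230 230 230 230 230]
 [224 229 230 234 218 125  72  75 129 214 234 230 230 230 230 230 230]
 [223 225 223 224 217 153  71  76 130 214 234 231 230 231 230 230 230]
 [170 177 199 219 211 155  70  75 130 214 234 230 230 230 230 230 231]
 [110 110 134 187 211 153  71  75 130 215 234 231 230 230 230 230 230]
 [ 94 108 164 212 212 154  72  75 133 217 234 231 230 230 230 230 230]
 [185 204 213 223 211 154  70  75 131 212 233 231 230 230 230 230 230]
 [221 223 221 221 211 152  72  76 108 191 234 231 230 230 230 230 230]
 [223 222 221 222 212 154  72  77 105 190 236 232 231 230 230 230 230]
 [223 222 223 225 216 156  74  77 108 196 240 235 233 232 231 230 231]
 [225 224 226 226 198 129  75  79  95 160 211 216 220 220 226 233 232]
 [240 239 224 160 133  97  77  79  80 104 137 174 212 216 220 227 234]
 [168 179 170 130 104  89  75  79  78  86 102 121 145 147 147 149 172]
 [ 95 117 141 145 139 132 120 116 101 107 109 108 108 108 108 107 114]
 [ 95 101 117 140 142 122 119 117 111 113 112 112 112 110 111 111 109]
 [ 99  98 101 110 116 113 113 113 113 113 112 111 112 111 111 111 111]
 [ 92  99  99  98  98 109 114 113 112 112 111 112 112 112 111 111 111]]
```

View pics/s4.png

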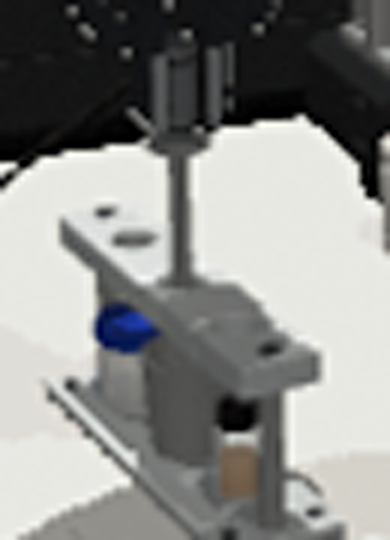

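The stem is in the middle bore (crop (180,285)), upright, with no contact force and the cup undisturbed. I'll lower the rest of the way.

Call:
arm_command(deltas=[{"hand":5,"tx":0,"ty":0,"tz":3,"wx":0,"wy":0,"wz":0},{"hand":5,"tx":0,"ty":0,"tz":6,"wx":0,"wy":0,"wz":0},{"hand":5,"tx":0,"ty":0,"tz":7,"wx":0,"wy":0,"wz":0},{"hand":5,"tx":0,"ty":0,"tz":7,"wx":0,"wy":0,"wz":0},{"hand":5,"tx":0,"ty":0,"tz":7,"wx":0,"wy":0,"wz":0},{"hand":5,"tx":0,"ty":0,"tz":4,"wx":0,"wy":0,"wz":0},{"hand":5,"tx":0,"ty":0,"tz":2,"wx":0,"wy":0,"wz":0},{"hand":5,"tx":0,"ty":0,"tz":0,"wx":0,"wy":0,"wz":0}])

```text
clock: 11.6
eef_pos: [531.0, 177.8, 136.2]
tcp_rot: [-3.142, 0.0, 1.571]
contact_force: [0.6, -0.3, -0.8]
opening: 0.196
grasp_force: 48.7
```

Call:
arm_command(deltas=[{"hand":5,"tx":0,"ty":0,"tz":0,"wx":0,"wy":0,"wz":0},{"hand":5,"tx":0,"ty":0,"tz":0,"wx":0,"wy":0,"wz":0},{"hand":5,"tx":0,"ty":0,"tz":0,"wx":0,"wy":0,"wz":0},{"hand":5,"tx":0,"ty":0,"tz":0,"wx":0,"wy":0,"wz":0}])

```text
clock: 12.1
eef_pos: [531.0, 177.8, 136.3]
tcp_rot: [3.142, -0.0, 1.571]
contact_force: [0.9, 0.1, -0.4]
opening: 0.197
grasp_force: 48.7
```

```bash
python3 plan.py 530.7 178 135.5 1;  python3 - <<'E'
from rig import imaging
import cv2,pickle
f=imaging.grab_frame("side");pickle.dump(f,open("side.pkl","wb"))
i=f["image"][130:220,260:325,::-1]
cv2.imwrite("pics/s5.png",cv2.resize(i,None,fx=6,fy=6,interpolation=cv2.INTER_CUBIC))
from h import *
a=np.linspace(0,2*np.pi,90)
for z in(121,125,129):
    q=np.array([proj(f,[531+15*np.cos(t),177.8+15*np.sin(t),z]) for t in a]); print(z,q.min(0),q.max(0))
print(f["image"].astype(int).mean(2).astype(int)[158:181,283:300])
E
```

```text
pos [531.04 177.78 136.31] rpy [ 3.1415 -0.      1.5708] F [ 0.9  0.1 -0.4] open 16.9 grip 48.7 t 12.1
[{"tx": 0.2, "ty": -0.3, "tz": 0.8}]
121 [285.1190636  165.80183344] [296.01539241 170.1124598 ]
125 [285.07336545 164.47262054] [295.98511253 168.76239434]
129 [285.02753806 163.13968686] [295.9547471  167.40847286]
[[ 12  16  36  71  86  63  52  60  59  47  19  32  71  78  20 113 211]
 [ 13  21  32  68  86  64  51  61  58  47  20  31  71  76  15 142 234]
 [  5  16  29  65  86  64  52  60  59  48  21  22  63  85  85 172 237]
 [ 84   7  26  65  87  64  52  60  58  47  19  18  57 114 180 229 233]
 [193  86  28  68  86  64  53  62  59  44  10  10  44 130 214 235 231]
 [234 201 115  72  86  61  34  43  34  65 126 143 139 195 232 232 230]
 [234 225 142  72  69  54  32  41  41  57  89 124 187 233 233 231 230]
 [227 208  88  64  59  56  53  56  56  58  59  84 179 236 232 230 230]
 [222 190  51  62  68  75  76  77  74  75  73  78 168 235 231 230 230]
 [223 206 138  84  70  79  82  78  75  70  96 170 225 233 231 230 230]
 [171 176 187 187 151 110  74  72 119 193 221 229 234 231 230 230 230]
[... 153 characters left out ...]
213 222 209 151  68  73 110 194 234 231 230 230 230 230 230]
 [221 223 221 221 209 151  68  73  98 177 229 231 231 230 230 230 230]
 [222 222 221 222 211 149  67  74 100 177 226 225 228 231 230 230 230]
 [224 223 224 226 228 188  69  75 102 169 205 218 235 233 231 231 230]
 [230 229 230 212 157 131  72  76  84 118 140 175 227 224 229 234 231]
 [162 162 161 142  97  90  74  77  76  88 100 117 146 145 180 224 226]
 [115 134 140 127  99  92  73  79  80  88 100 101 107 107 122 146 165]
 [ 98 121 135 120 111 106  96  99 102 107 109 110 111 110 109 108 114]
 [ 96 100 105 108 114 113 112 112 112 113 112 112 112 112 111 111 109]
 [ 99  96  93  99 109 114 114 114 112 113 111 112 112 111 111 111 111]]
```

View pics/s5.png

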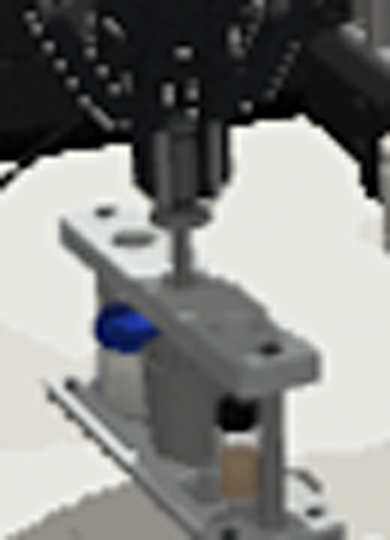

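The stem passes centrally through the middle bore, and the flange edge at row ~168.4 puts the tip at about z=35, halfway down the cup. There is no contact force, so I'm handing in.

```bash
python3 -c "
from rig import r
print(r.sign_off())"
```

```text
the job is handed in; nothing more can be done
None
```

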